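# Hook the parts basket into the notch on the wash tub's rim

## Task

Take the small orange-handled basket with the gear in it, hook its bent lip over the wall of the steel wash tub that carries the blue bar, so that the basket hangs inside the tub, and slide it along the bar until the hook drops into the bar's notch and sits fully home on the rim. Set it down slowly and press lightly, without knocks, never with more than about 3 kg on the tub or bar; keep the gear in the basket, and leave the other things on the bench where they are.

Things in the scene. Friction and masses are not known exactly. Their poses are not given: they have to be found in the camera images.
- tub: Open steel wash tub, fixed: outside 200 (x) by 360 (y) by 120 mm tall, walls and floor 6 mm. Origin: centre of its underside, z up. The wall to hook is its -x side, nearer the robot. That rim carries a blue bar with one notch (see rim). Basket origin above the tub's: 60 mm with the bridge on the bar, 50 mm home in the notch; 80 mm means the lip or panel stands on the bar.
- rim (a point): Middle of the -x wall's bare rim: wall centre, 120 mm up; axes as the tub. On the rim, in line with the wall, stands the blue bar: 6 mm thick, 10 mm high, 330 mm long along y, split in its middle by a notch 56 mm wide in y, down to the bare rim. The bar cannot move, but its place differs each time: the notch's middle lies anywhere within 30 mm of this point in y; not measured: feel or see it.
- basket: Loose basket of perforated sheet, 0.26 to 0.42 kg: outside 76 (x) by 110 (y) by 70 mm tall, walls 3 mm. Origin: centre of its underside, z up; starts upright on the bench. Orange handle bar above the origin, along y: 14 mm thick, 110 mm long, z = 108 to 126 mm, uprights at both ends. Hook on its -x side (see hook). Let go when hung, it sags up to 0.06 rad towards the wall.
- hook (a point): On the basket, axes as the basket: mouth of the hook, at basket x = -43, y = 0, z = 50 mm, mid-slot, level with the lip's lower edge. Orange hook 50 mm wide in y: a flat bridge, underside at basket z = 70 mm, runs out from the back panel; a 4 mm lip goes down from its end to z = 50 mm. The slot between panel (x = -38) and lip (x = -48) is 10 mm wide.
- gear: Loose steel gear, 42 mm across, 22 mm tall, 0.08 to 0.18 kg, lying flat in the basket; it travels with the basket. Origin: centre of its underside.
- gear_b: Bystander: dark gear 64 mm across, 28 mm tall, on the bench. Origin: centre of underside.
- gear_c: Bystander: bright gear 54 mm across, 34 mm tall, on the bench. Origin: centre of underside.
- jaw_a: Bystander: dark steel clamp jaw, 45 by 30 by 48 mm tall. Origin: centre of underside.
- jaw_b: Bystander: a second clamp jaw like the first. Origin: centre of underside.
- bottle: Bystander: white bottle with blue cap, 64 mm across, 170 mm tall. Origin: centre of underside.
- cup: Bystander: grey cup, 76 mm across, 75 mm tall. Origin: centre of underside.
Mind the look-alikes: they are no part of the job. Several things look just like the basket: the one meant starts farthest to the robot's left.

How it is judged (in metres and radians):
On the way, in this order (a step that is already met when the one before it is completed fails the run):
1. the basket is lifted clear of the bench (height (world z) of basket above 0.03 m), for 0.1 s.
2. the basket's lip is over the tub's wall, the bridge down on the bar or in its notch (x of basket in the frame of tub between -0.062 and -0.044 m and y of basket in the frame of tub between -0.12 and 0.12 m and angle between the y axis of basket and the y axis of tub, either way round below 0.12 rad and z of basket in the frame of tub between 0.04 and 0.066 m), for 0.1 s.
At the end, for the whole second after the job is handed in: Basket at rest inside the tub, hook home in the notch: origin 44-53 mm above the tub's underside, tub x -62 to -44 mm, |y| under 120 mm, turned under 0.12 rad from the wall, tilted under 0.12 rad; gear in it (under 50 mm sideways of its origin, -5 to 30 mm above its underside) (x of basket in the frame of tub between -0.062 and -0.044 m and y of basket in the frame of tub between -0.12 and 0.12 m and angle between the y axis of basket and the y axis of tub, either way round below 0.12 rad and z of basket in the frame of tub between 0.044 and 0.053 m and angle between basket's own z axis and vertical below 0.12 rad and linear speed of basket below 0.02 m/s and angular speed of basket below 0.15 rad/s and horizontal distance between gear and basket below 0.05 m and z of gear in the frame of basket between -0.005 and 0.03 m); the robot touches nothing.
It fails at once if the basket is pressed on the tub or its bar with more than 30 N (contact force between basket and tub above 30 N).
It fails at once if the gear leaves the basket (distance between gear and basket above 0.075 m).
It fails at once if a bystander is displaced by more than 20 mm (distance of any of gear_b, gear_c, jaw_a, jaw_b, bottle, cup from where it was at the start of the episode above 0.02 m).
It also fails if it takes over 54 s, if anything falls off the work surface, if the arm or the gripper's body presses on something with over 40 N, if the wrist force passes 120 N, or if a joint passes its speed limit or range.

## Robot

A 6-joint arm with a two-finger parallel gripper is mounted at the origin on the work surface. World frame = base frame: x ahead of the robot, y to its left, z up, the work surface at z = 0. Lengths are in mm, angles in rad, forces in N, time in s.
With the tool pointing down it reaches from about 250 to 725 mm from the base axis. Payload 4 kg.
Tool frame: the origin (TCP) lies on the centre line of the jaws, within the pads' length; the fingertips stand 11 mm ahead of it and the grasp point (between the pads) lies 8 mm behind it; z points along the fingers, x is the direction in which the jaws open and shut, and the axes are right-handed (so a half turn about z gives the same grasp; the last joint's range is limited). The gripper opens to 85 mm and grips with 20 to 120 N. Pads are 22 mm wide; open, the fingers measure 114 mm over their backs; the gripper's body (76 mm by 85 mm) begins 54 mm behind the grasp point. The pads swing forward as they close: fully open they stand 13 mm farther back than shut.
Start: joints at [-1.118, 0.241, 0.005, 1.335, 0, 1.571], TCP at [218.741, -449.613, 242.306] pointing down, gripper open.
Joint ranges: [-2.72, 2.72], [-1.05, 1.87], [-1.09, 1.28], [-1.99, 2.15], [-1.42, 1.44], [-3.14, 3.14]. Speed limits (rad/s): [2.79, 2.79, 3.14, 3.14, 3.14, 3.14].

## Interface

Orientations are given as [roll, pitch, yaw] about the fixed x, y, z axes, in that order (R = Rz(yaw) Ry(pitch) Rx(roll)).
In Python, from workcell import telemetry, imaging, order gives the robot as it stands. The module is installed in compiled form; this text tells all that it offers.
- The arm moves only by the shell command python3 -m jog 'ROWS' [FORCE]. ROWS is JSON, a list of rows, each a list of 3 entries, a list of its own where there are three numbers: the gripper's target within -1 to 1 (shut at 1, half-way at 0, fully open at -1), then the shift along the tool's x, y, z in m, then the turn about the tool's z in degrees. A call has 1 to 12 rows; each row shifts and turns the pose as measured when the row begins, along the tool's axes as they then stand; what a row does not reach is not made up. A row lasts 1/10 s, in which the tool goes at most 50 mm and 8.59 degrees, less where a joint would pass 70% of its speed; a pose out of reach is approached as far as the arm can. A call is refused whole if a number of a shift passes 0.05 or a number of a turn 8.59, either way. A call with a gripper value outside its range is refused whole. The fingers move at their own pace and stop on an object; FORCE is the grip in N (left out, the last holds). Time passes only in rows, so rows that do not move let the fingers close. It gives the time, the measured TCP pose, the force and the opening at its end, in the units of the state.
- telemetry.observe(): the state, without advancing time (a new reading comes with each control period).
- imaging.grab_frame(name): name is "scene" or "top" or "wrist"; returns a dict with "color" (480x640x3 uint8, red, green, blue), "fx", "fy", "cx", "cy" (pixels), "T" (4x4, takes a point from camera to world coordinates); the wrist camera has in their place "hand_eye" (4x4, takes a point from camera to tool coordinates, whose origin is the TCP and whose axes are the tool frame's). Camera axes: x right, y down, z forward; pixel columns grow to the right and rows downward; lengths in mm; the calibration is good to about 2 mm. A picture is of the moment at which its call begins: read the wrist's pose just before it. There is no depth.
- order.finish_job(): hands the job in, once; it reports no verdict.
The state is a dict: "time": time; "q": joint angles; "joint_velocities": joint speeds; "joint_torque": joint torques, N m; "tcp_pos": TCP position; "ee_rot": TCP orientation; "force": force on the tool from outside, world axes, zero at the start; "ft_torque": the same for the moment, N m; "gripper_width": finger opening in mm.
Only numpy, scipy, OpenCV 4.12 (cv2) and the standard library are available. Lean on these libraries where they do the work, as an engineer would, in place of code of your own. Each camera call takes 0.05 s, during which the arm holds its last target.

## Working session

There is one attempt and no reset: what is moved stays moved. The work goes in short steps, Python scripts to look and compute and a shell command to move; the robot and the scene stay as the last step left them, time stands still between calls to the robot, and variables do not carry over. Pictures are saved under pics/ and viewed, and the job is handed in when it is done.

```bash
mkdir -p pics; python3 - <<'E'
from workcell import telemetry, imaging
import cv2,numpy as np
print(telemetry.observe())
for n in ("scene","top"):
    f=imaging.grab_frame(n); cv2.imwrite(f"pics/{n}0.png",f["color"][:,:,::-1]); np.savez(f"pics/{n}0.npz",**f)
    print(n,f["fx"],f["fy"],f["cx"],f["cy"],np.round(f["T"],3).tolist())
E
```

```text
{'time': 0.0, 'q': array([-1.11799785e+00,  2.41420435e-01,  3.70708124e-03,  1.33520602e+00,
       -2.24202161e-05,  1.57081670e+00]), 'joint_velocities': array([ 0.00043859, -0.0007896 , -0.00102733,  0.00038362,  0.0009825 ,
       -0.00030898]), 'joint_torque': array([ 4.50887483e-04, -3.72318900e+01,  2.52406955e+01,  1.71002682e-02,
       -9.43310795e-06, -1.14003416e-05]), 'tcp_pos': array([ 218.46471985, -449.0585186 ,  241.40267678]), 'ee_rot': array([ 3.14157019e+00,  2.12304751e-03, -1.11801822e+00]), 'force': array([-0.28334672,  0.04877185, -0.24225686]), 'ft_torque': array([ 0.02458907, -0.0697022 ,  0.01154949]), 'gripper_width': 85.07670989652433}
scene 487.4272992690928 487.4272992690928 324.8528846299152 237.24921999942387 [[0.565, 0.474, -0.675, 1318.9], [0.825, -0.32, 0.466, -701.428], [0.005, -0.82, -0.572, 757.512], [0.0, 0.0, 0.0, 1.0]]
top 442.39835720727064 442.39835720727064 329.6446366061661 242.94128653415237 [[-0.007, -0.994, 0.108, 398.458], [-1.0, 0.006, -0.006, -155.115], [0.005, -0.109, -0.994, 1285.036], [0.0, 0.0, 0.0, 1.0]]
```

View pics/scene0.png

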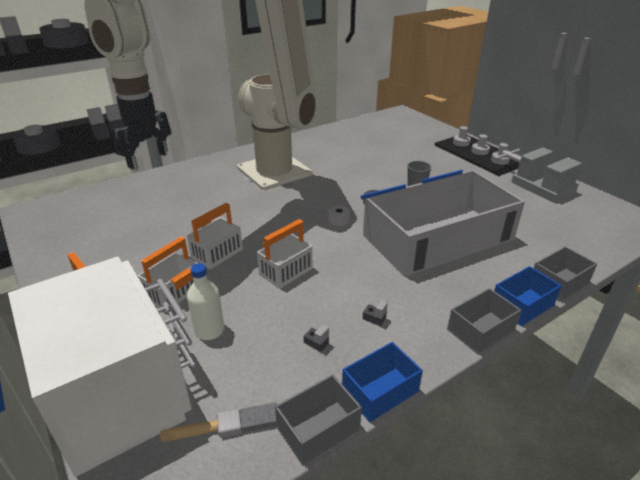

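View pics/top0.png

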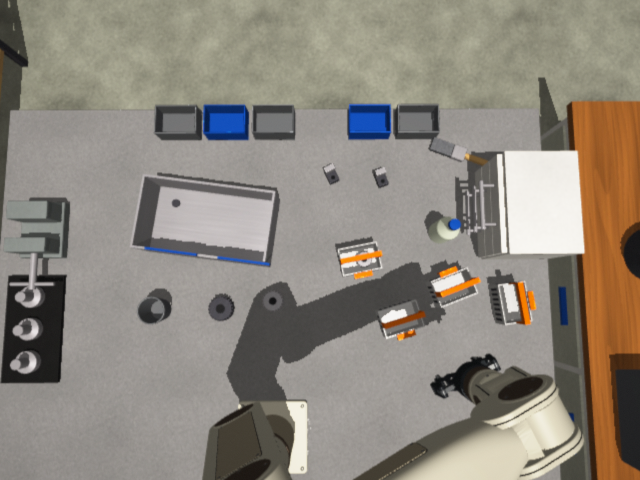

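```bash
python3 - <<'E'
import cv2
a=cv2.imread('pics/top0.png')
cv2.imwrite('pics/crop1.png',cv2.resize(a[230:290,320:400],None,fx=9,fy=9,interpolation=cv2.INTER_CUBIC))
cv2.imwrite('pics/crop2.png',cv2.resize(a[165:275,125:285],None,fx=5,fy=5,interpolation=cv2.INTER_CUBIC))
E
```

```text
(no output)
```

View pics/crop1.png

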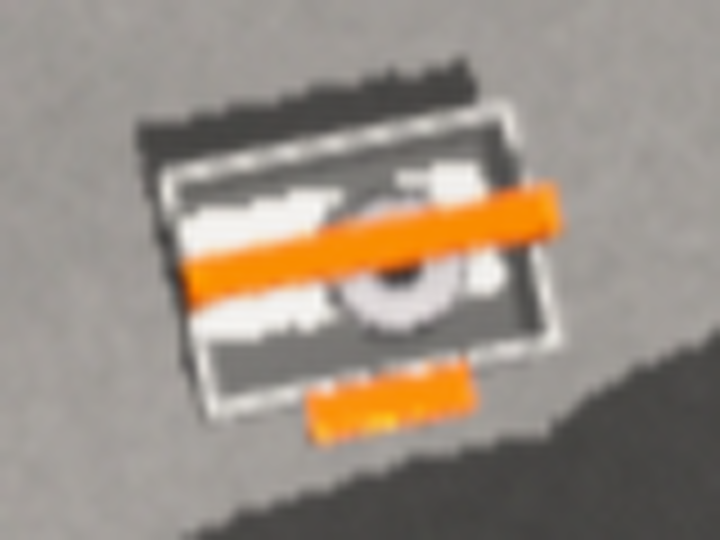

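View pics/crop2.png

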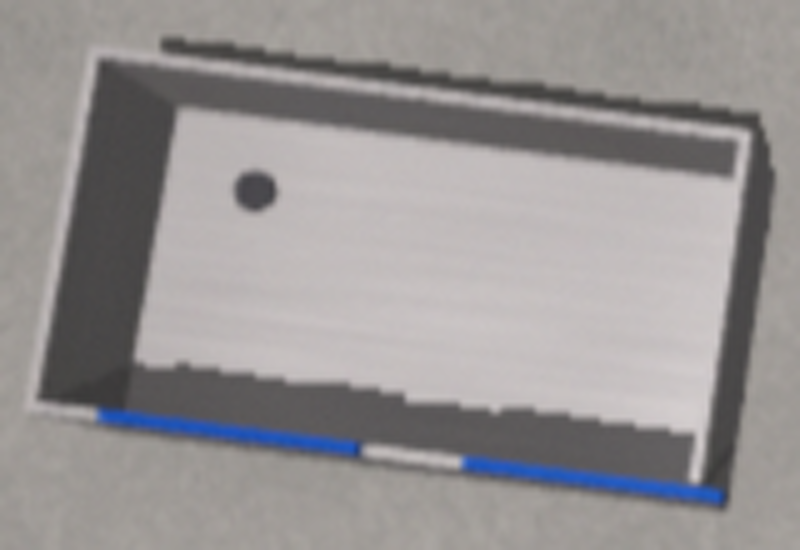

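```bash
cat > h.py <<'E'
import numpy as np
def unproj(f,u,v,z):
    T=f["T"]; d=T[:3,:3]@np.array([(u-f["cx"])/f["fx"],(v-f["cy"])/f["fy"],1]); o=T[:3,3]
    return o+d*(z-o[2])/d[2]
def proj(f,P,T=None):
    T=f["T"] if T is None else T
    p=(np.asarray(P)-T[:3,3])@T[:3,:3]
    return np.c_[f["fx"]*p[:,0]/p[:,2]+f["cx"],f["fy"]*p[:,1]/p[:,2]+f["cy"]]
E
python3 - <<'E'
import numpy as np
from h import *
f=dict(np.load('pics/top0.npz'))
c1=lambda u,v:(320+(u+.5)/9-.5,230+(v+.5)/9-.5)
c2=lambda u,v:(125+(u+.5)/5-.5,165+(v+.5)/5-.5)
def show(n,p,z): 
    q=unproj(f,*p,z);print(n,np.round(q,1));return q
a=show('handle L',c1(188,284),126);b=show('handle R',c1(556,210),126)
d=a-b;print(np.linalg.norm(d),'mid',(a+b)/2,'yaw',np.arctan2(-d[0],d[1]))
r=[show('basket',c1(*p),70) for p in ((170,175),(507,108),(557,342),(215,410))]
print('centre',np.mean(r,0),[np.linalg.norm(r[i]-r[i-1]) for i in range(4)])
d=r[0]-r[1];print(np.arctan2(-d[0],d[1]));d=r[3]-r[2];print(np.arctan2(-d[0],d[1]))
r=[show('hook',c1(*p),74) for p in ((308,400),(470,365),(477,408),(320,440))]
print('--tub')
r=[show('tub',c2(*p),120) for p in ((95,50),(752,130),(727,503),(32,408))]
print('centre',np.mean(r,0),[np.linalg.norm(r[i]-r[i-1]) for i in range(4)])
for i,j in((0,1),(3,2)):
    d=r[i]-r[j];print('yaw',np.arctan2(-d[0],d[1]))
show('drain',c2(255,191),6)
g=[show('bar',c2(*p),130) for p in ((98,415),(360,449),(462,462),(725,496))]
print([np.linalg.norm(g[i]-g[i+1]) for i in range(3)])
d=g[0]-g[3];print('yaw',np.arctan2(-d[0],d[1]))
print('notch',(g[1]+g[2])/2, 'barmid',(g[0]+g[3])/2)
E
```

```text
handle L [ 476.8 -190.2  126. ]
handle R [ 497.8 -298.   126. ]
109.8046086321963 mid [ 487.27190803 -244.08291252  126.        ] yaw 0.19215834180875918
basket [ 514.1 -186.7   70. ]
basket [ 534.1 -290.4   70. ]
basket [ 462.1 -304.4   70. ]
basket [ 442.1 -199.7   70. ]
centre [ 488.09054308 -245.31285177   70.        ] [np.float64(73.16156914315194), np.float64(105.6570577500653), np.float64(73.32456645143212), np.float64(106.5463873436035)]
0.19070747154744744
0.18913532276416833
hook [ 444.8 -227.9   74. ]
hook [ 455.1 -277.3   74. ]
hook [ 442.  -279.2   74. ]
hook [ 432.6 -231.4   74. ]
--tub
tub [713.5 336.7 120. ]
tub [667.7 -16.6 120. ]
tub [467.6  -4.8 120. ]
tub [520.2 362.4 120. ]
centre [592.23994219 169.41938641 120.        ] [np.float64(195.019560856562), np.float64(356.2600245127198), np.float64(200.44214957157928), np.float64(370.9173060751306)]
yaw -0.12890236060103133
yaw -0.1422074642058116
drain [659.2 287.9   6. ]
bar [515.2 323.3 130. ]
bar [496.5 185.9 130. ]
bar [489.3 132.5 130. ]
bar [470.7  -5.  130. ]
[np.float64(138.66462223055916), np.float64(53.8871552582561), np.float64(138.7855240017031)]
yaw -0.13487901050202902
notch [492.92538699 159.22593112 130.        ] barmid [492.95042033 159.16151789 130.        ]
```

Candidates in the top view: baskets at pixels (360,258), (402,320), (453,285) and (513,302). Image left is the robot's left, so the wanted one is (360,258). The close crop shows the gear in it and its hook pointing at the robot. It measures 110 mm along the handle, centre about (487.5,-244.5), yaw 0.19. The tub's bar measures 331 mm long with yaw -0.135, and the notch middle is at about (493,159).

I'll turn the tool first.

```bash
cat >> h.py <<'E'
def st():
    from workcell import telemetry
    return telemetry.observe()
def togo(p,yaw):
    from scipy.spatial.transform import Rotation as Ro
    s=st(); R=Ro.from_euler('xyz',s['ee_rot']).as_matrix()
    d=R.T@(np.array(p)-s['tcp_pos'])
    e=(yaw-s['ee_rot'][2]+np.pi)%(2*np.pi)-np.pi
    print('t',s['time'],'tcp',np.round(s['tcp_pos'],1),'rpy',np.round(s['ee_rot'],3),'F',np.round(s['force'],1),'w',round(s['gripper_width'],1))
    print('tool shift mm',np.round(d,1),'turn deg',round(-np.degrees(e),2))
E
python3 -m jog '[[-1,[0,0,0],-8.5],[-1,[0,0,0],-8.5],[-1,[0,0,0],-8.5],[-1,[0,0,0],-8.5],[-1,[0,0,0],-8.5],[-1,[0,0,0],-8.5],[-1,[0,0,0],-8.5],[-1,[0,0,0],-8.5],[-1,[0,0,0],-7]]'
python3 -c "
from h import *
togo((487.5,-244.5,200),0.191)"
```

```text
time: 1.0
tcp_pos: [217.0, -446.0, 236.4]
ee_rot: [-3.129, 0.003, 0.214]
force: [-0.1, -0.1, 1.1]
gripper_width: 85.5
t 1.0 tcp [ 217.  -446.   236.4] rpy [-3.129e+00  3.000e-03  2.140e-01] F [-0.1 -0.1  1.1] w 85.5
tool shift mm [ 307.3 -138.9   37.3] turn deg 1.34
```

```bash
python3 -m jog '[[-1,[0.044,-0.02,0.003],0],[-1,[0.044,-0.02,0.003],0],[-1,[0.044,-0.02,0.003],0],[-1,[0.044,-0.02,0.003],0],[-1,[0.044,-0.02,0.003],0],[-1,[0.044,-0.02,0.003],0],[-1,[0.02,-0.01,0],0]]'
python3 -c "
from h import *
togo((487.5,-244.5,200),0.191)"
```

```text
time: 1.7
tcp_pos: [471.4, -255.2, 214.7]
ee_rot: [-3.126, 0.007, 0.204]
force: [-0.7, -1.0, 0.2]
gripper_width: 85.2
t 1.7 tcp [ 471.4 -255.2  214.7] rpy [-3.126  0.007  0.204] F [-0.7 -1.   0.2] w 85.2
tool shift mm [18.  -7.  14.7] turn deg 0.76
```

```bash
python3 -m jog '[[-1,[0.018,-0.007,0.005],0.7],[-1,[0,0,0],0],[-1,[0,0,0],0]]'
python3 - <<'E'
from h import *
from workcell import imaging
import cv2
togo((487.5,-244.5,109),0.191)
s=st()
f=imaging.grab_frame('wrist'); cv2.imwrite('pics/w1.png',f['color'][:,:,::-1]); np.savez('pics/w1.npz',**f,p=s['tcp_pos'],r=s['ee_rot'])
print(f['fx'],f['cx'],f['cy'],np.round(f['hand_eye'],2).tolist())
E
```

```text
time: 2.0
tcp_pos: [490.2, -240.4, 207.4]
ee_rot: [-3.124, 0.01, 0.199]
force: [-0.7, -0.1, 0.1]
gripper_width: 85.1
t 2.0 tcp [ 490.2 -240.4  207.4] rpy [-3.124  0.01   0.199] F [-0.7 -0.1  0.1] w 85.1
tool shift mm [-2.4  5.3 98.3] turn deg 0.48
364.845711019122 322.0282605258698 236.04276870721753 [[1.0, 0.0, -0.0, 0.27], [-0.0, 0.96, 0.27, -69.33], [0.0, -0.27, 0.96, -130.59], [0.0, 0.0, 0.0, 1.0]]
```

View pics/w1.png

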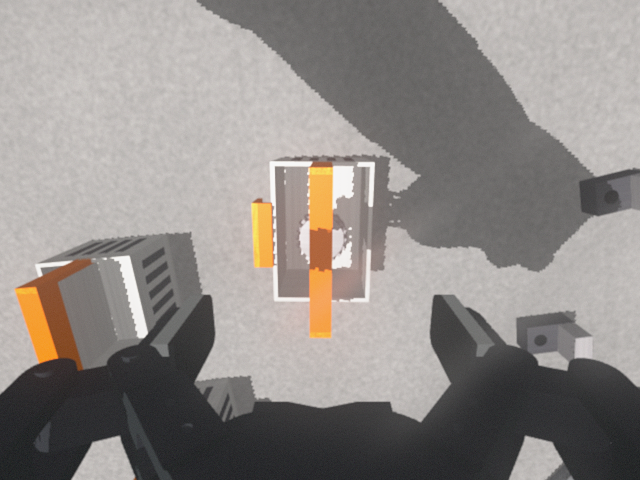

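```bash
python3 - <<'E'
from h import *
from scipy.spatial.transform import Rotation as Ro
f=dict(np.load('pics/w1.npz'))
W=np.eye(4);W[:3,:3]=Ro.from_euler('xyz',f['r']).as_matrix();W[:3,3]=f['p'];f['T']=W@f['hand_eye']
a=unproj(f,320.5,168,126);b=unproj(f,320.5,332,126);print(a,b,(a+b)/2,np.linalg.norm(a-b))
d=b-a;d*=np.sign(d[1]);print('yaw',np.arctan2(-d[0],d[1]))
r=[unproj(f,*p,70) for p in((272,162),(374,163),(369,300),(275,300))];print(np.round(r,1),np.mean(r,0))
t=dict(np.load('pics/top0.npz'))
print([np.round(unproj(t,*p,126)) for p in((383,327),(425,314))])
E
```

```text
[ 478.56073867 -190.69236571  126.        ] [ 499.27666889 -293.68261187  126.        ] [ 488.91870378 -242.18748879  126.        ] 105.05303693584175
yaw 0.19849587878709415
[[ 443.3 -197.7   70. ]
 [ 515.8 -183.7   70. ]
 [ 537.1 -289.2   70. ]
 [ 463.4 -304.5   70. ]] [ 489.89331353 -243.79425496   70.        ]
[array([ 306., -299.,  126.]), array([ 338., -408.,  126.])]
```

```bash
python3 -m jog '[[-1,[-0.001,0.001,0.025],0],[-1,[-0.001,0.001,0.025],0],[-1,[0,0.001,0.025],0],[-1,[0,0,0.015],0],[-1,[0,0,0],0]]'
python3 -c "
from h import *
togo((488.3,-243.2,109),0.195)"
```

```text
time: 2.55
tcp_pos: [483.7, -247.6, 116.7]
ee_rot: [-3.126, 0.008, 0.19]
force: [-0.7, -0.5, 0.7]
gripper_width: 85.5
t 2.55 tcp [ 483.7 -247.6  116.7] rpy [-3.126  0.008  0.19 ] F [-0.7 -0.5  0.7] w 85.5
tool shift mm [ 5.4 -3.3  7.7] turn deg -0.26
```

```bash
python3 -m jog '[[-1,[0.005,-0.004,0.006],0],[-1,[0,0,0],0]]'
python3 -c "
from h import *
togo((488.3,-243.2,109),0.195)"
```

```text
time: 2.75
tcp_pos: [487.3, -243.9, 111.7]
ee_rot: [-3.127, 0.008, 0.187]
force: [-0.5, -0.6, -0.5]
gripper_width: 85.3
t 2.75 tcp [ 487.3 -243.9  111.7] rpy [-3.127  0.008  0.187] F [-0.5 -0.6 -0.5] w 85.3
tool shift mm [ 1.1 -0.5  2.7] turn deg -0.44
```

```bash
python3 -m jog '[[0.2,[0.001,0,0.002],0],[0.5,[0,0,0],0],[1,[0,0,0],0],[1,[0,0,0],0],[1,[0,0,0],0],[1,[0,0,0],0],[1,[0,0,0],0],[1,[0,0,0],0]]' 70
python3 -c "
from h import *
togo((488.3,-243.2,109),0.195)"
```

```text
time: 3.55
tcp_pos: [489.9, -244.7, 112.7]
ee_rot: [-3.131, 0.004, 0.188]
force: [-0.1, 0.2, 0.0]
gripper_width: 12.8
t 3.55 tcp [ 489.9 -244.7  112.7] rpy [-3.131  0.004  0.188] F [-0.1  0.2  0. ] w 12.8
tool shift mm [-1.3 -1.7  3.7] turn deg -0.42
```

```bash
python3 -m jog '[[1,[0,0,-0.01],0],[1,[0,0,-0.02],0],[1,[0,0,-0.02],0],[1,[0,0,-0.025],0],[1,[0,0,-0.025],0],[1,[0,0,-0.025],0],[1,[0,0,-0.025],0],[1,[0,0,-0.02],0],[1,[0,0,-0.01],0],[1,[0,0,0],0],[1,[0,0,0],0]]'
python3 - <<'E'
from h import *
from workcell import imaging
import cv2
togo((546,150,275),-0.135)
s=st()
f=imaging.grab_frame('wrist'); cv2.imwrite('pics/w2.png',f['color'][:,:,::-1]); np.savez('pics/w2.npz',**f,p=s['tcp_pos'],r=s['ee_rot'])
E
```

```text
time: 4.65
tcp_pos: [486.8, -243.7, 294.8]
ee_rot: [-3.118, 0.019, 0.188]
force: [-0.6, 0.2, -5.6]
gripper_width: 12.9
t 4.65 tcp [ 486.8 -243.7  294.8] rpy [-3.118  0.019  0.188] F [-0.6  0.2 -5.6] w 12.9
tool shift mm [ 132.2 -375.1   26.3] turn deg 18.52
```

View pics/w2.png

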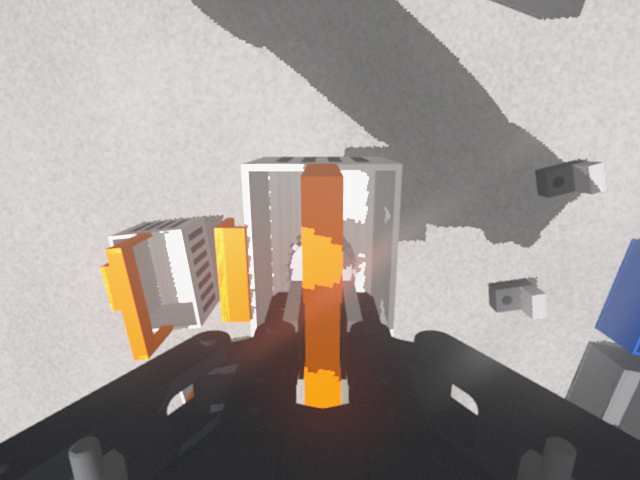

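```bash
python3 - <<'E'
from h import *
f=dict(np.load('pics/w2.npz'))
f['T']=f['hand_eye']
for n,u,v,z in (('hookTL',216,228,38.7),('hookTR',245,226,38.7),('hookBR',250,320,38.7),('hookBL',224,322,38.7),('hL',302,166,-13.3),('hR',343,166,-13.3),('bTL',243,164,42.7),('bTR',402,164,42.7)):
    print(n,np.round(unproj(f,u,v,z),1))
E
python3 -m jog '[[1,[0.005,-0.015,0],0],[1,[0.008,-0.025,0],0],[1,[0.012,-0.036,0],0],[1,[0.012,-0.036,0],0],[1,[0.012,-0.036,0],0],[1,[0.012,-0.036,0],0],[1,[0.012,-0.036,0],0],[1,[0.012,-0.036,0],0],[1,[0.012,-0.036,0],0],[1,[0.012,-0.036,0],0],[1,[0.008,-0.025,0],0],[1,[0.004,-0.012,0],0]]'
python3 -c "
from h import *
togo((538.6,175.2,290),-0.135)"
```

```text
hookTL [-50.6 -25.2  38.7]
hookTR [-36.7 -26.2  38.7]
hookBR [-36.9  23.9  38.7]
hookBL [-50.5  25.   38.7]
hL [ -6.1 -59.1 -13.3]
hR [  6.9 -59.1 -13.3]
bTL [-36.7 -55.1  42.7]
bTR [ 37.6 -55.1  42.7]
time: 5.9
tcp_pos: [530.2, 159.6, 286.5]
ee_rot: [-3.106, 0.046, 0.187]
force: [1.3, -0.2, -5.1]
gripper_width: 12.7
t 5.9 tcp [530.2 159.6 286.5] rpy [-3.106  0.046  0.187] F [ 1.3 -0.2 -5.1] w 12.7
tool shift mm [ 11.  -13.9  -3.5] turn deg 18.46
```

```bash
python3 -m jog '[[1,[0,0,0],4],[1,[0,0,0],5],[1,[0,0,0],5],[1,[0,0,0],4],[1,[0,0,0],0],[1,[0,0,0],0]]'
python3 - <<'E'
from h import *
from scipy.spatial.transform import Rotation as Ro
togo((538.6,175.2,286),-0.135)
s=st();print(Ro.from_euler('xyz',s['ee_rot']).as_matrix()[:,2])
E
```

```text
time: 6.5
tcp_pos: [525.9, 161.9, 280.9]
ee_rot: [-3.128, 0.066, -0.134]
force: [0.2, 0.8, -4.1]
gripper_width: 12.4
t 6.5 tcp [525.9 161.9 280.9] rpy [-3.128  0.066 -0.134] F [ 0.2  0.8 -4.1] w 12.4
tool shift mm [ 10.4 -15.   -5.6] turn deg 0.07
[-0.06352702  0.02197163 -0.99773822]
```

```bash
cat >> h.py <<'E'
def hook(target=None,yaw=-0.135):
    from scipy.spatial.transform import Rotation as Ro
    s=st(); R=Ro.from_euler('xyz',s['ee_rot']).as_matrix();p=s['tcp_pos']
    X=np.array([np.cos(-.135),np.sin(-.135),0]);Y=np.array([-X[1],X[0],0]);N=np.array([493,159.2,120.])
    S=np.array([X,Y,[0,0,1]])
    print('t',round(s['time'],2),'tcp',np.round(p,1),'rpy',np.round(s['ee_rot'],3),'F',np.round(s['force'],1),'Ft',np.round(S@s['force'],1),'w',round(s['gripper_width'],1))
    for n,l in (('mouth',(-43,-.5,62.7)),('bridge',(-43,-.5,42.7)),('panelbot',(-38,-.5,112.7)),('origin',(0.5,-.5,112.7))):
        print(n,'notch-frame',np.round(S@(p+R@np.array(l)-N),1))
    print('tilt world',np.round(R[:2,2],4),'turn',round(-np.degrees(yaw-s['ee_rot'][2]),2))
    if target is not None:
        q=N+S.T@np.array(target)
        print('tool shift for mouth',np.round(R.T@(q-(p+R@np.array((-43,-.5,62.7)))),1))
E
python3 -c "
from h import *
hook((12,22,60))"
```

```text
t 6.5 tcp [525.9 161.9 280.9] rpy [-3.128  0.066 -0.134] F [ 0.2  0.8 -4.1] Ft [ 0.1  0.8 -4.1] w 12.4
mouth notch-frame [-14.8   8.3 101.2]
bridge notch-frame [-13.5   8.1 121.1]
panelbot notch-frame [-13.1   9.   51. ]
origin notch-frame [25.3  9.  48.4]
tilt world [-0.0635  0.022 ] turn 0.07
tool shift for mouth [ 29.5 -13.1  39.5]
```

```bash
python3 -m jog '[[1,[0.012,-0.005,0.008],0],[1,[0.012,-0.005,0.008],0],[1,[0.008,-0.004,0.008],0],[1,[0,0,0],0]]'; python3 -c "
from h import *
hook((12,22,60))"; python3 -m jog '[[1,[0,0,0],0],[1,[0,0,0],0],[1,[0,0,0],0]]'; python3 -c "
from h import *
hook((12,22,60))"
```

```text
time: 6.9
tcp_pos: [560.9, 172.3, 251.6]
ee_rot: [-3.129, 0.066, -0.132]
force: [-0.6, -0.9, -4.4]
gripper_width: 12.8
t 6.9 tcp [560.9 172.3 251.6] rpy [-3.129  0.066 -0.132] F [-0.6 -0.9 -4.4] Ft [-0.5 -0.9 -4.4] w 12.8
mouth notch-frame [18.4 23.3 71.9]
bridge notch-frame [19.8 23.1 91.8]
panelbot notch-frame [20.1 24.  21.6]
origin notch-frame [58.5 24.1 19.1]
tilt world [-0.0641  0.0216] turn 0.16
tool shift for mouth [-5.6  1.5 12.2]
time: 7.2
tcp_pos: [560.8, 172.3, 250.2]
ee_rot: [-3.13, 0.069, -0.132]
force: [0.4, 0.1, -4.0]
gripper_width: 12.5
t 7.2 tcp [560.8 172.3 250.2] rpy [-3.13   0.069 -0.132] F [ 0.4  0.1 -4. ] Ft [ 0.4  0.2 -4. ] w 12.5
mouth notch-frame [18.2 23.2 70.6]
bridge notch-frame [19.5 23.  90.6]
panelbot notch-frame [19.7 23.8 20.4]
origin notch-frame [58.1 23.9 17.7]
tilt world [-0.067   0.0208] turn 0.17
tool shift for mouth [-5.4  1.3 11. ]
```

```bash
python3 -m jog '[[1,[0.02,0,0.01],0],[1,[0.02,0,0.015],0],[1,[0.01,0,0.025],0],[1,[0,0,0.025],0],[1,[0,0,0.02],0],[1,[0,0,0.01],0],[1,[0,0,0.003],0]]'; python3 -c "
from h import *
hook()"
```

```text
time: 7.9
tcp_pos: [606.4, 168.4, 141.7]
ee_rot: [-3.126, 0.059, -0.131]
force: [-0.3, 0.5, -4.3]
gripper_width: 12.9
t 7.9 tcp [606.4 168.4 141.7] rpy [-3.126  0.059 -0.131] F [-0.3  0.5 -4.3] Ft [-0.3  0.4 -4.3] w 12.9
mouth notch-frame [ 64.5  25.7 -38.3]
bridge notch-frame [ 65.7  25.4 -18.4]
panelbot notch-frame [ 66.5  26.5 -88.5]
origin notch-frame [105.   26.6 -90.8]
tilt world [-0.0566  0.0236] turn 0.21
```

```bash
python3 -m jog '[[1,[0,0,0.006],0],[1,[0,0,0.005],0],[1,[0,0,0.003],0]]'; python3 -m jog '[[1,[0,0,0.002],0],[1,[0,0,0.002],0]]'; python3 -c "
from h import *
hook()"
```

```text
time: 8.2
tcp_pos: [606.9, 169.2, 129.8]
ee_rot: [-3.124, 0.055, -0.131]
force: [1.2, -0.6, -4.5]
gripper_width: 12.8
time: 8.4
tcp_pos: [607.3, 169.6, 126.7]
ee_rot: [-3.123, 0.053, -0.131]
force: [0.5, -0.4, -3.3]
gripper_width: 12.6
t 8.4 tcp [607.3 169.6 126.7] rpy [-3.123  0.053 -0.131] F [ 0.5 -0.4 -3.3] Ft [ 0.5 -0.4 -3.3] w 12.6
mouth notch-frame [ 65.6  27.1 -53.7]
bridge notch-frame [ 66.6  26.8 -33.7]
panelbot notch-frame [  67.9   28.1 -103.9]
origin notch-frame [ 106.4   28.2 -105.9]
tilt world [-0.0501  0.0253] turn 0.24
```

```bash
python3 -m jog '[[1,[0,0,0.002],0],[1,[0,0,0.002],0]]'; python3 -m jog '[[1,[0,0,0.002],0],[1,[0,0,0.002],0]]';python3 -m jog '[[1,[0,0,0.002],0]]'; python3 -c "
from h import *
hook()"
```

```text
time: 8.6
tcp_pos: [607.5, 169.8, 123.0]
ee_rot: [-3.123, 0.052, -0.131]
force: [-0.1, 0.2, -4.2]
gripper_width: 13.1
time: 8.8
tcp_pos: [607.6, 170.6, 120.4]
ee_rot: [-3.121, 0.051, -0.131]
force: [-4.1, 1.9, 9.2]
gripper_width: 12.9
time: 8.9
tcp_pos: [607.6, 170.9, 120.3]
ee_rot: [-3.12, 0.049, -0.13]
force: [-4.1, -0.8, 8.5]
gripper_width: 12.8
t 8.9 tcp [607.6 170.9 120.3] rpy [-3.12   0.049 -0.13 ] F [-4.1 -0.8  8.5] Ft [-3.9 -1.4  8.5] w 12.8
mouth notch-frame [ 65.9  28.6 -60.1]
bridge notch-frame [ 66.9  28.2 -40.2]
panelbot notch-frame [  68.5   29.7 -110.3]
origin notch-frame [ 106.9   29.9 -112.2]
tilt world [-0.046   0.0277] turn 0.27
```

```bash
python3 -m jog '[[1,[0,0,0.002],0],[1,[0,0,0.002],0],[1,[0,0,0.002],0]]'; python3 -m jog '[[1,[0,0,0.002],0],[1,[0,0,0.002],0],[1,[0,0,0.002],0]]'
```

```text
time: 9.2
tcp_pos: [607.2, 170.8, 120.3]
ee_rot: [-3.12, 0.045, -0.131]
force: [-2.4, 0.2, 5.8]
gripper_width: 12.5
time: 9.5
tcp_pos: [606.8, 170.9, 120.1]
ee_rot: [-3.12, 0.042, -0.131]
force: [-3.0, -1.2, 5.2]
gripper_width: 12.8
```

```bash
python3 -m jog '[[1,[-0.002,0,0.003],0],[1,[-0.002,0,0.003],0],[1,[-0.002,0,0.003],0]]'; python3 -m jog '[[1,[-0.002,0,0.004],0],[1,[-0.002,0,0.004],0],[1,[-0.002,0,0.004],0],[1,[-0.002,0,0.004],0]]'
```

```text
time: 9.8
tcp_pos: [604.5, 171.3, 119.5]
ee_rot: [-3.119, 0.028, -0.132]
force: [-2.3, -0.8, 6.4]
gripper_width: 12.1
time: 10.2
tcp_pos: [602.1, 171.7, 118.7]
ee_rot: [-3.117, 0.005, -0.133]
force: [-4.0, -0.5, 9.8]
gripper_width: 12.7
```

```bash
python3 -m jog '[[1,[-0.002,-0.002,0.003],0],[1,[-0.002,-0.002,0.003],0],[1,[-0.002,-0.002,0.003],0],[1,[-0.002,-0.002,0.003],0]]'; python3 -c "
from h import *
hook()"
```

```text
time: 10.6
tcp_pos: [601.8, 173.9, 118.7]
ee_rot: [-3.127, -0.018, -0.138]
force: [-1.6, -7.9, 11.0]
gripper_width: 12.5
t 10.6 tcp [601.8 173.9 118.7] rpy [-3.127 -0.018 -0.138] F [-1.6 -7.9 11. ] Ft [-0.5 -8.1 11. ] w 12.5
mouth notch-frame [ 64.   30.7 -64.8]
bridge notch-frame [ 63.6  30.4 -44.8]
panelbot notch-frame [  69.9   31.4 -114.7]
origin notch-frame [ 108.4   31.3 -114. ]
tilt world [0.0199 0.0117] turn -0.16
```

```bash
python3 -m jog '[[1,[0,0,-0.01],0],[1,[0,0,-0.025],0],[1,[0,0,-0.03],0],[1,[0,0,-0.03],0],[1,[-0.01,0,-0.025],0],[1,[-0.02,0.004,-0.015],0],[1,[-0.01,0.004,0],0],[1,[0,0,0],0]]'; python3 - <<'E'
from h import *
from workcell import imaging
import cv2
hook((6,22,60))
s=st()
f=imaging.grab_frame('wrist'); cv2.imwrite('pics/w3.png',f['color'][:,:,::-1]); np.savez('pics/w3.npz',**f,p=s['tcp_pos'],r=s['ee_rot'])
f=imaging.grab_frame('top'); cv2.imwrite('pics/top3.png',cv2.resize(f['color'][150:290,120:300,::-1],None,fx=4,fy=4,interpolation=cv2.INTER_CUBIC)); np.savez('pics/top3.npz',**f)
E
```

```text
time: 11.4
tcp_pos: [555.8, 170.8, 256.0]
ee_rot: [-3.125, -0.011, -0.137]
force: [-0.1, -0.5, -4.3]
gripper_width: 12.7
t 11.4 tcp [555.8 170.8 256. ] rpy [-3.125 -0.011 -0.137] F [-0.1 -0.5 -4.3] Ft [-0.1 -0.5 -4.3] w 12.7
mouth notch-frame [18.3 21.6 72.8]
bridge notch-frame [18.1 21.3 92.8]
panelbot notch-frame [23.9 22.5 22.9]
origin notch-frame [62.4 22.4 23.3]
tilt world [0.013 0.015] turn -0.13
tool shift for mouth [-12.5  -0.1  12.7]
```

View pics/w3.png

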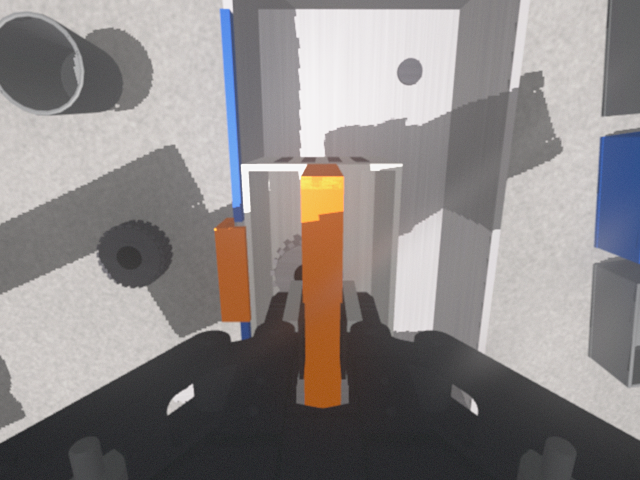

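View pics/top3.png

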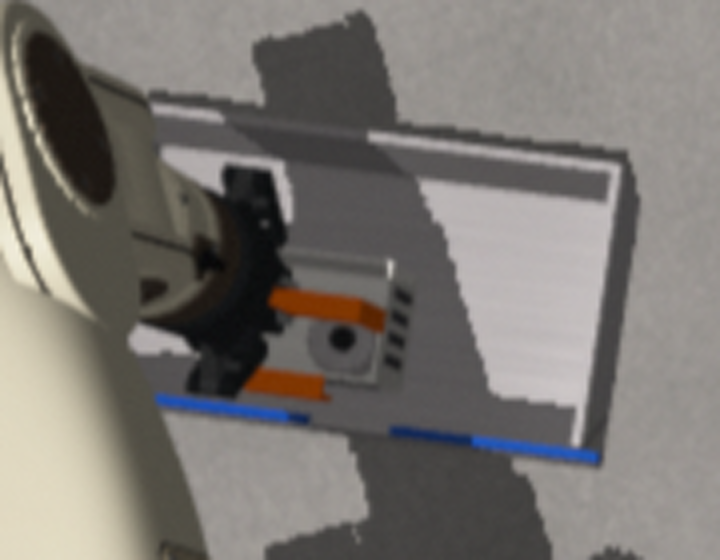

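```bash
cat >> h.py <<'E'
def barline(fn):
    from scipy.spatial.transform import Rotation as Ro
    f=dict(np.load(fn)); c=f['color'].astype(int)
    W=np.eye(4);W[:3,:3]=Ro.from_euler('xyz',f['r']).as_matrix();W[:3,3]=f['p'];g=dict(f);g['T']=W@f['hand_eye']
    m=(c[:,:,2]>c[:,:,0]*1.8)&(c[:,:,2]>60)
    m[:,400:]=False
    X=np.array([np.cos(-.135),np.sin(-.135),0]);Y=np.array([-X[1],X[0],0]);N=np.array([493,159.2,120.]);S=np.array([X,Y,[0,0,1]])
    for v in range(10,400,30):
        u=np.flatnonzero(m[v])
        if len(u)<4: continue
        print(v,u[0],u[-1],[np.round(S@(unproj(g,x,v,130)-N),1)[:2] for x in (u[0]-.5,u[-1]+.5)])
    return g,m
E
python3 -c "
from h import *
barline('pics/w3.npz')"
```

```text
10 220 229 [array([ -1.7, 165.2]), array([  4.6, 165.2])]
40 222 232 [array([ -1.7, 148.2]), array([  5.3, 148.2])]
70 224 233 [array([ -1.7, 130.6]), array([  4.8, 130.6])]
100 226 235 [array([ -1.7, 112.2]), array([  5. , 112.2])]
130 228 236 [array([-1.6, 93.1]), array([ 4.4, 93.1])]
160 230 238 [array([-1.6, 73.2]), array([ 4.6, 73.2])]
190 232 240 [array([-1.6, 52.5]), array([ 4.7, 52.4])]
```

```bash
python3 -m jog '[[1,[-0.008,0,0.005],0],[1,[-0.008,0,0.007],0],[1,[0,0,0.007],0],[1,[0,0,0],0]]'; python3 - <<'E'
from h import *
from workcell import imaging
import cv2
hook((1.5,22,25))
s=st()
f=imaging.grab_frame('wrist'); cv2.imwrite('pics/w4.png',f['color'][:,:,::-1]); np.savez('pics/w4.npz',**f,p=s['tcp_pos'],r=s['ee_rot'])
barline('pics/w4.npz')
E
```

```text
time: 11.9
tcp_pos: [542.0, 173.1, 230.0]
ee_rot: [-3.128, -0.006, -0.138]
force: [0.1, 1.1, -3.9]
gripper_width: 12.8
t 11.9 tcp [542.  173.1 230. ] rpy [-3.128 -0.006 -0.138] F [ 0.1  1.1 -3.9] Ft [-0.   1.1 -3.9] w 12.8
mouth notch-frame [ 4.  21.9 47.1]
bridge notch-frame [ 3.9 21.6 67.1]
panelbot notch-frame [ 9.3 22.6 -2.9]
origin notch-frame [47.8 22.4 -2.7]
tilt world [0.0077 0.0131] turn -0.19
tool shift for mouth [-2.7  0.2 22. ]
10 234 245 [array([ -2. , 157.5]), array([  4.8, 157.5])]
40 236 246 [array([ -1.8, 142.2]), array([  4.5, 142.2])]
70 238 248 [array([ -1.7, 126.4]), array([  4.7, 126.3])]
100 240 249 [array([ -1.5, 109.8]), array([  4.4, 109.8])]
130 242 251 [array([-1.4, 92.7]), array([ 4.7, 92.6])]
160 243 251 [array([-1.8, 74.8]), array([ 3.7, 74.7])]
```

View pics/w4.png

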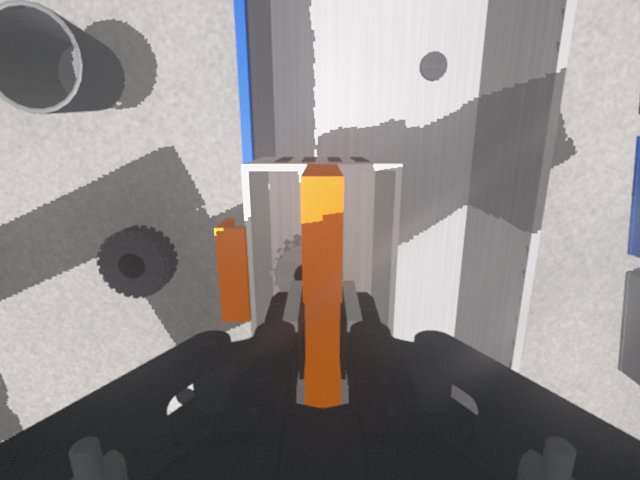

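```bash
python3 -m jog '[[1,[-0.003,0,0.005],0],[1,[-0.001,0,0.008],0],[1,[0,0,0.005],0],[1,[0,0,0.002],0]]'; python3 -c "
from h import *
hook((0.8,22,15))"
```

```text
time: 12.35
tcp_pos: [539.6, 174.0, 208.6]
ee_rot: [-3.127, -0.007, -0.139]
force: [0.4, -0.3, -4.9]
gripper_width: 12.4
t 12.35 tcp [539.6 174.  208.6] rpy [-3.127 -0.007 -0.139] F [ 0.4 -0.3 -4.9] Ft [ 0.4 -0.3 -4.9] w 12.4
mouth notch-frame [ 1.6 22.5 25.6]
bridge notch-frame [ 1.5 22.2 45.6]
panelbot notch-frame [  7.   23.2 -24.4]
origin notch-frame [ 45.5  23.1 -24.1]
tilt world [0.0089 0.0134] turn -0.24
tool shift for mouth [-0.9  0.7 10.6]
```

```bash
python3 -m jog '[[1,[-0.001,0,0.003],-0.2],[1,[0,0,0.003],0],[1,[0,0,0.003],0]]'; python3 -m jog '[[1,[0,0,0.002],0],[1,[0,0,0.002],0]]'; python3 -c "
from h import *
hook((0.8,22,5))"
```

```text
time: 12.65
tcp_pos: [538.9, 174.3, 199.1]
ee_rot: [-3.127, -0.008, -0.135]
force: [0.1, -0.7, -4.5]
gripper_width: 12.8
time: 12.85
tcp_pos: [539.0, 174.4, 194.8]
ee_rot: [-3.127, -0.008, -0.135]
force: [-0.7, -1.0, -3.4]
gripper_width: 12.9
t 12.85 tcp [539.  174.4 194.8] rpy [-3.127 -0.008 -0.135] F [-0.7 -1.  -3.4] Ft [-0.6 -1.1 -3.4] w 12.9
mouth notch-frame [ 1.  22.7 11.8]
bridge notch-frame [ 0.8 22.4 31.8]
panelbot notch-frame [  6.4  23.4 -38.2]
origin notch-frame [ 44.9  23.4 -37.9]
tilt world [0.0099 0.0137] turn -0.02
tool shift for mouth [-0.3  0.8  6.8]
```

```bash
python3 -m jog '[[1,[0,0,0.002],0],[1,[0,0,0.002],0]]'; python3 -m jog '[[1,[0,0,0.002],0]]';python3 -m jog '[[1,[0,0,0.002],0]]'; python3 -c "
from h import *
hook((0.8,22,0))"
```

```text
time: 13.05
tcp_pos: [539.2, 174.5, 190.7]
ee_rot: [-3.127, -0.008, -0.135]
force: [1.3, -0.3, -3.6]
gripper_width: 12.3
time: 13.15
tcp_pos: [539.2, 174.5, 188.6]
ee_rot: [-3.126, -0.009, -0.135]
force: [0.4, -0.4, -4.4]
gripper_width: 12.5
time: 13.25
tcp_pos: [539.3, 174.6, 186.5]
ee_rot: [-3.126, -0.009, -0.135]
force: [-0.6, 0.5, -3.3]
gripper_width: 12.5
t 13.25 tcp [539.3 174.6 186.5] rpy [-3.126 -0.009 -0.135] F [-0.6  0.5 -3.3] Ft [-0.7  0.4 -3.3] w 12.5
mouth notch-frame [ 1.3 22.9  3.4]
bridge notch-frame [ 1.2 22.6 23.4]
panelbot notch-frame [  6.8  23.7 -46.5]
origin notch-frame [ 45.3  23.7 -46.2]
tilt world [0.0106 0.014 ] turn -0.02
tool shift for mouth [-0.6  1.   3.4]
```

```bash
python3 -m jog '[[1,[0,0,0.003],0],[1,[0,0,0.003],0]]'; python3 -m jog '[[1,[0,0,0.002],0]]';python3 -m jog '[[1,[0,0,0.002],0]]'; python3 -m jog '[[1,[0,0,0.0015],0]]';python3 -c "
from h import *
hook()"
```

```text
time: 13.45
tcp_pos: [539.5, 174.7, 180.2]
ee_rot: [-3.126, -0.009, -0.135]
force: [0.1, -0.8, -4.1]
gripper_width: 12.4
time: 13.55
tcp_pos: [539.4, 174.7, 177.7]
ee_rot: [-3.126, -0.009, -0.135]
force: [-0.2, 1.2, -4.4]
gripper_width: 12.8
time: 13.65
tcp_pos: [539.4, 174.7, 175.5]
ee_rot: [-3.126, -0.009, -0.135]
force: [-0.0, -0.2, -5.3]
gripper_width: 12.5
time: 13.75
tcp_pos: [539.3, 174.7, 173.7]
ee_rot: [-3.127, -0.008, -0.135]
force: [0.2, 0.0, -3.9]
gripper_width: 12.6
t 13.75 tcp [539.3 174.7 173.7] rpy [-3.127 -0.008 -0.135] F [ 0.2  0.  -3.9] Ft [ 0.2  0.  -3.9] w 12.6
mouth notch-frame [ 1.4 23.1 -9.3]
bridge notch-frame [ 1.2 22.8 10.7]
panelbot notch-frame [  6.8  23.8 -59.2]
origin notch-frame [ 45.3  23.8 -58.9]
tilt world [0.0103 0.0138] turn -0.02
```

```bash
python3 -m jog '[[1,[0,0,0.0015],0]]'; python3 -m jog '[[1,[0,0,0.0015],0]]';python3 -m jog '[[1,[0,0,0.0015],0]]';python3 -c "
from h import *
hook()"
```

```text
time: 13.85
tcp_pos: [539.6, 174.7, 172.4]
ee_rot: [-3.126, -0.009, -0.135]
force: [-0.2, -2.0, 2.9]
gripper_width: 12.8
time: 13.95
tcp_pos: [539.9, 174.7, 172.1]
ee_rot: [-3.126, -0.01, -0.135]
force: [-1.8, -1.7, 7.6]
gripper_width: 12.4
time: 14.05
tcp_pos: [539.9, 174.7, 172.1]
ee_rot: [-3.125, -0.011, -0.135]
force: [-3.0, -1.9, 6.3]
gripper_width: 13.0
t 14.05 tcp [539.9 174.7 172.1] rpy [-3.125 -0.011 -0.135] F [-3.  -1.9  6.3] Ft [-2.7 -2.2  6.3] w 13.0
mouth notch-frame [  2.1  23.3 -11.1]
bridge notch-frame [ 1.9 22.9  8.9]
panelbot notch-frame [  7.7  24.1 -61. ]
origin notch-frame [ 46.2  24.1 -60.6]
tilt world [0.0132 0.0147] turn -0.01
```

```bash
python3 -m jog '[[1,[0,0.004,0],0],[1,[0,0.005,0],0],[1,[0,0.005,0],0]]'; python3 -c "
from h import *
hook()"
```

```text
time: 14.35
tcp_pos: [538.6, 161.3, 172.6]
ee_rot: [-3.123, -0.013, -0.134]
force: [-0.0, 1.6, -2.6]
gripper_width: 13.0
t 14.35 tcp [538.6 161.3 172.6] rpy [-3.123 -0.013 -0.134] F [-0.   1.6 -2.6] Ft [-0.2  1.5 -2.6] w 13.0
mouth notch-frame [  2.7   9.8 -10.6]
bridge notch-frame [2.4 9.4 9.4]
panelbot notch-frame [  8.3  10.7 -60.5]
origin notch-frame [ 46.8  10.8 -60. ]
tilt world [0.0155 0.0167] turn 0.05
```

```bash
python3 -m jog '[[1,[-0.001,0.003,0.001],0],[1,[0,0.002,0.001],0]]'; python3 -m jog '[[1,[0,0.002,0.001],0]]';python3 -m jog '[[1,[0,0.002,0.001],0]]';python3 -c "
from h import *
hook()"
```

```text
time: 14.55
tcp_pos: [537.9, 157.2, 171.8]
ee_rot: [-3.118, -0.015, -0.135]
force: [-0.2, 4.0, 1.8]
gripper_width: 12.5
time: 14.65
tcp_pos: [537.6, 155.0, 170.8]
ee_rot: [-3.118, -0.016, -0.135]
force: [-0.3, -0.3, -4.8]
gripper_width: 12.6
time: 14.75
tcp_pos: [536.9, 152.1, 169.0]
ee_rot: [-3.12, -0.015, -0.135]
force: [0.0, 0.1, -4.7]
gripper_width: 12.7
t 14.75 tcp [536.9 152.1 169. ] rpy [-3.12  -0.015 -0.135] F [ 0.   0.1 -4.7] Ft [ 0.   0.1 -4.7] w 12.7
mouth notch-frame [  2.3   0.7 -14.3]
bridge notch-frame [2.1 0.3 5.7]
panelbot notch-frame [  8.1   1.8 -64.3]
origin notch-frame [ 46.6   1.8 -63.7]
tilt world [0.0174 0.0191] turn 0.01
```

```bash
python3 -m jog '[[1,[0,0,0.002],0]]'; python3 -m jog '[[1,[0,0,0.002],0]]';python3 -m jog '[[1,[0,0,0.0015],0]]';python3 -c "
from h import *
hook()"
```

```text
time: 14.85
tcp_pos: [536.5, 151.2, 166.1]
ee_rot: [-3.122, -0.014, -0.135]
force: [0.0, 0.0, -4.4]
gripper_width: 12.4
time: 14.95
tcp_pos: [536.1, 150.8, 163.2]
ee_rot: [-3.123, -0.012, -0.136]
force: [-1.1, 1.2, -4.3]
gripper_width: 12.6
time: 15.05
tcp_pos: [536.7, 151.0, 162.3]
ee_rot: [-3.123, -0.014, -0.136]
force: [-0.5, 1.1, 10.1]
gripper_width: 12.6
t 15.05 tcp [536.7 151.  162.3] rpy [-3.123 -0.014 -0.136] F [-0.5  1.1 10.1] Ft [-0.7  1.  10.1] w 12.6
mouth notch-frame [  2.3  -0.5 -20.9]
bridge notch-frame [ 2.  -0.9 -0.9]
panelbot notch-frame [  7.9   0.4 -70.8]
origin notch-frame [ 46.4   0.4 -70.3]
tilt world [0.0161 0.017 ] turn -0.04
```

```bash
python3 -m jog '[[1,[0,0,0],0],[1,[0,0,0],0]]' 30; python3 -m jog '[[0.65,[0,0,0],0],[0.6,[0,0,0],0],[0.5,[0,0,0],0],[0.4,[0,0,0],0],[0.3,[0,0,0],0],[0.2,[0,0,0],0]]'; python3 - <<'E'
from h import *
from workcell import imaging
import cv2
hook()
s=st()
f=imaging.grab_frame('wrist'); cv2.imwrite('pics/w5.png',f['color'][:,:,::-1])
E
```

```text
time: 15.25
tcp_pos: [536.2, 151.0, 162.9]
ee_rot: [-3.123, -0.013, -0.135]
force: [-0.9, 0.0, -1.2]
gripper_width: 12.6
time: 15.85
tcp_pos: [538.4, 151.2, 164.1]
ee_rot: [-3.122, -0.018, -0.135]
force: [-0.2, 0.2, 0.1]
gripper_width: 34.5
t 15.85 tcp [538.4 151.2 164.1] rpy [-3.122 -0.018 -0.135] F [-0.2  0.2  0.1] Ft [-0.2  0.2  0.1] w 34.5
mouth notch-frame [  4.2  -0.1 -19.4]
bridge notch-frame [ 3.8 -0.5  0.6]
panelbot notch-frame [ 10.1   0.9 -69.3]
origin notch-frame [ 48.6   0.8 -68.6]
tilt world [0.0208 0.0168] turn -0.02
```

View pics/w5.png

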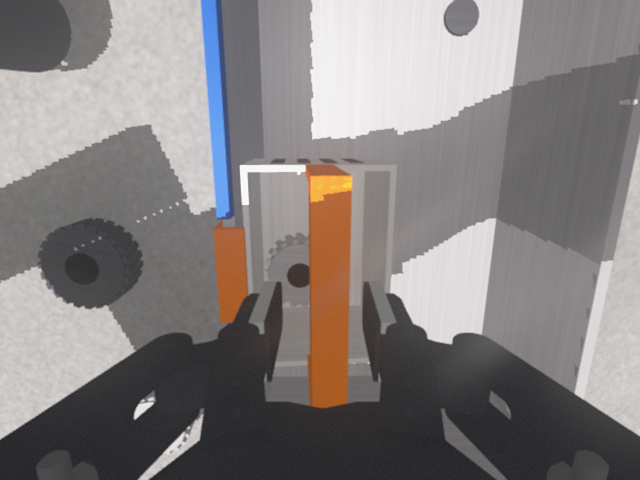

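The wrist view shows the fingers free on both sides of the handle (315-350, 180-400). The gear is in the basket at (295,265), and the hook (230,270) sits right next to the bar end at (223,217). I'll retreat straight up.

```bash
python3 -m jog '[[-0.1,[0,0,0],0],[-0.2,[0,0,0],0],[-0.3,[0,0,-0.003],0],[-0.3,[0,0,-0.01],0],[-0.3,[0,0,-0.015],0],[-0.3,[0,0,-0.025],0],[-0.3,[0,0,-0.03],0],[-0.3,[0,0,-0.03],0],[-0.3,[-0.04,0,-0.02],0],[-0.3,[-0.045,0,0],0],[-0.3,[-0.045,0,0],0],[-0.3,[0,0,0],0]]'; python3 - <<'E'
from h import *
from workcell import imaging
import cv2
hook()
s=st()
f=imaging.grab_frame('wrist'); cv2.imwrite('pics/w6.png',f['color'][:,:,::-1]);np.savez('pics/w6.npz',**f,p=s['tcp_pos'],r=s['ee_rot'])
f=imaging.grab_frame('scene'); np.savez('pics/s6.npz',**f);cv2.imwrite('pics/s6.png',cv2.resize(f['color'][140:290,330:540,::-1],None,fx=3.8,fy=3.8,interpolation=cv2.INTER_CUBIC))
E
```

```text
time: 17.1
tcp_pos: [403.7, 166.5, 304.9]
ee_rot: [-3.12, -0.02, -0.138]
force: [1.1, 0.9, 0.4]
gripper_width: 55.3
t 17.1 tcp [403.7 166.5 304.9] rpy [-3.12  -0.02  -0.138] F [1.1 0.9 0.4] Ft [1.  1.  0.4] w 55.3
mouth notch-frame [-131.2   -2.8  121.3]
bridge notch-frame [-131.6   -3.2  141.3]
panelbot notch-frame [-125.2   -1.7   71.5]
origin notch-frame [-86.7  -1.8  72.2]
tilt world [0.0232 0.0188] turn -0.16
```

View pics/w6.png

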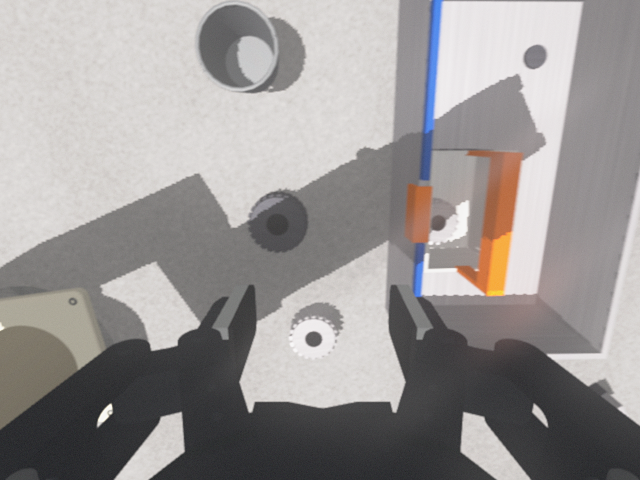

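View pics/s6.png

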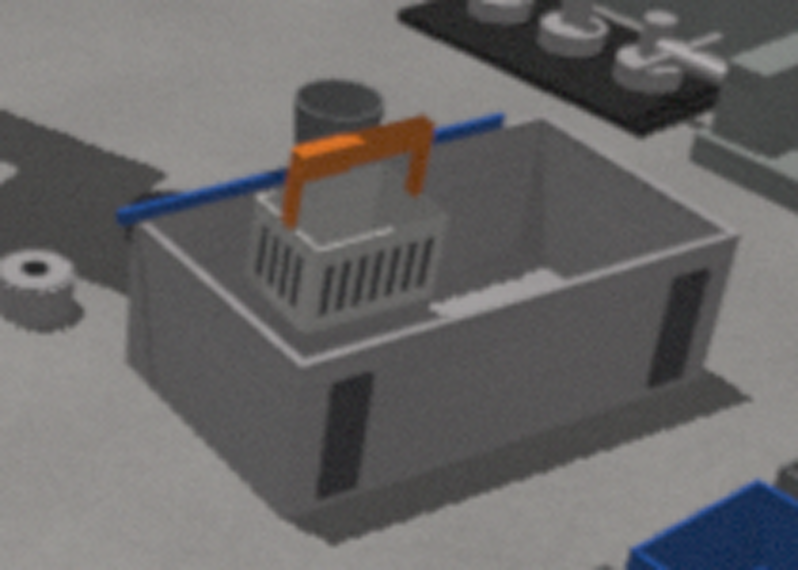

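```bash
python3 - <<'E'
from h import *
from scipy.optimize import least_squares
from scipy.spatial.transform import Rotation as Ro
s=dict(np.load('pics/s6.npz')); w=dict(np.load('pics/w6.npz'))
W=np.eye(4);W[:3,:3]=Ro.from_euler('xyz',w['r']).as_matrix();W[:3,3]=w['p'];w['T']=W@w['hand_eye']
c=lambda u,v:(330+(u+.5)/3.8-.5,140+(v+.5)/3.8-.5)
S=[((38,-55,70),(322,248)),((38,55,70),(447,211)),((-38,-55,70),(257,197)),((38,-55,0),(312,332)),((38,55,0),(433,290)),((7,-55,126),(298,158)),((7,55,126),(434,122))]
Wp=[((7,55,126),(522,152)),((7,-55,126),(503,295)),((-52,25,74),(409,184)),((-52,-25,74),(406,241))]
A=np.array([a for a,_ in S],float);a=np.array([c(*b) for _,b in S]);B=np.array([x for x,_ in Wp],float);b=np.array([y for _,y in Wp],float)
def res(x,sep=False):
    R=Ro.from_euler('xyz',x[3:]).as_matrix()
    r=[proj(s,A@R.T+x[:3])-a,proj(w,B@R.T+x[:3])-b]
    return r if sep else np.concatenate(r).ravel()
r=least_squares(res,[536,153,50,0,0,-.135],loss='soft_l1');print(np.round(r.x,3));print(np.round(res(r.x,True)[0],1).tolist(),np.round(res(r.x,True)[1],1).tolist())
X=np.array([np.cos(.135),-np.sin(.135)]);d=r.x[:2]-np.array([592.7,172.5]);print('tub x,y',d@X,d@np.array([-X[1],X[0]]))
E
```

```text
[ 5.29464e+02  1.57191e+02  4.70390e+01  3.50000e-02  9.50000e-02
 -1.30000e-01]
[[-0.7, 0.6], [0.9, -0.5], [0.1, -1.5], [-1.6, -0.4], [-0.1, -0.4], [1.6, -0.1], [0.8, -0.8]] [[-0.7, 0.3], [-2.8, -1.5], [3.6, 1.1], [2.8, 0.0]]
tub x,y -60.60020040715182 -23.68018382183637
```

```bash
python3 -m jog '[[-0.3,[-0.04,0,0],0],[-0.3,[-0.04,0,0],0],[-0.3,[-0.02,0,0],0],[-0.3,[0,0,0],0]]'; python3 - <<'E'
from h import *
from workcell import imaging
import cv2
f=imaging.grab_frame('top'); np.savez('pics/t7.npz',**f); c=f['color'][:,:,::-1]
cv2.imwrite('pics/t7.png',c);cv2.imwrite('pics/t7c.png',cv2.resize(c[190:275,160:260],None,fx=7,fy=7,interpolation=cv2.INTER_CUBIC))
E
```

```text
time: 17.6
tcp_pos: [312.5, 182.2, 303.7]
ee_rot: [-3.116, -0.028, -0.144]
force: [0.5, -0.3, 0.5]
gripper_width: 55.6
```

View pics/t7c.png

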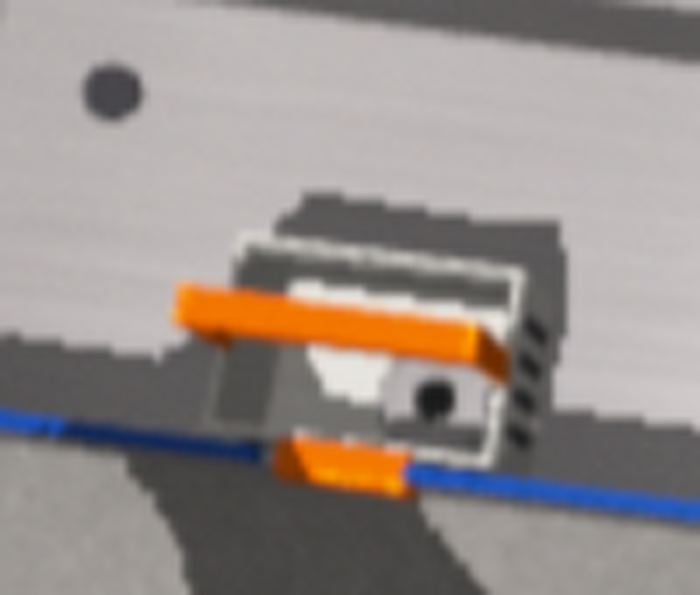

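View pics/t7.png

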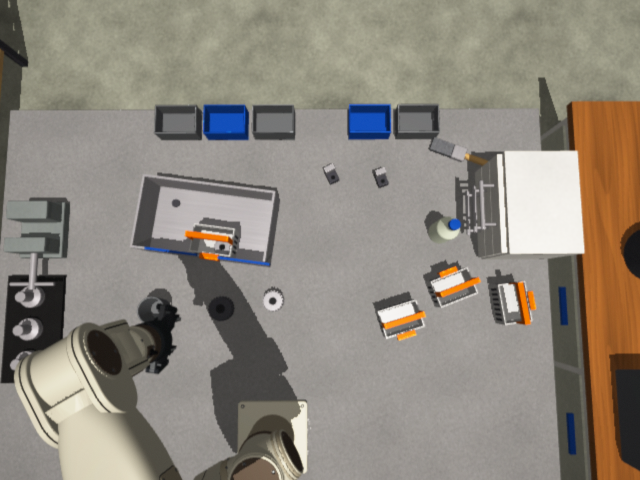

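```bash
python3 - <<'E'
from h import *
from scipy.optimize import least_squares
from scipy.spatial.transform import Rotation as Ro
s=dict(np.load('pics/s6.npz')); t=dict(np.load('pics/t7.npz'))
c=lambda u,v:(330+(u+.5)/3.8-.5,140+(v+.5)/3.8-.5)
k=lambda u,v:(160+(u+.5)/7-.5,190+(v+.5)/7-.5)
S=[((38,-55,70),(322,248)),((38,55,70),(447,211)),((-38,-55,70),(257,197)),((38,-55,0),(312,332)),((38,55,0),(433,290)),((7,-55,126),(298,158)),((7,55,126),(434,122))]
Q=[((38,55,70),(238,236)),((38,-55,70),(523,269)),((-38,-55,70),(492,466)),((7,55,126),(178,286)),((7,-55,126),(478,321)),((-7,-55,126),(472,364)),((-7,55,126),(178,326)),((-52,-25,74),(408,496))]
A=np.array([a for a,_ in S],float);a=np.array([c(*b) for _,b in S]);B=np.array([x for x,_ in Q],float);b=np.array([k(*y) for _,y in Q],float)
def fit(us,ut,z=None):
    def res(x):
        R=Ro.from_euler('xyz',x[3:6]).as_matrix()
        r=[]
        if us:r.append(proj(s,A@R.T+x[:3])-a+x[6:8])
        if ut:r.append(proj(t,B@R.T+x[:3])-b)
        r=np.concatenate(r).ravel()
        return np.r_[r,x[6:8]/1.0]
    r=least_squares(res,[536,153,50,0,0,-.135,0,0],loss='soft_l1')
    J=r.jac;cov=np.linalg.pinv(J.T@J);print(np.round(r.x,3),'sd',np.round(np.sqrt(np.diag(cov))*.6,3)[:6],'rms',np.sqrt(np.mean(r.fun**2)))
    X=np.array([np.cos(.135),-np.sin(.135)]);d=r.x[:2]-np.array([592.7,172.5]);print('tub x,y',d@X,d@np.array([-X[1],X[0]]))
fit(1,1);fit(0,1)
E
```

```text
[ 5.34058e+02  1.53622e+02  4.52720e+01  2.10000e-02  4.50000e-02
 -1.20000e-01  8.00000e-03 -1.78000e-01] sd [1.499 1.341 2.031 0.011 0.014 0.009] rms 0.48182012310262584
tub x,y -55.56808123465961 -26.599216473914822
[ 5.33388e+02  1.51940e+02  4.26680e+01 -4.00000e-03  5.30000e-02
 -1.25000e-01  0.00000e+00  0.00000e+00] sd [2.6960e+00 4.0060e+00 1.1738e+01 2.0000e-02 2.1000e-02 1.0000e-02] rms 0.2935785432092757
tub x,y -56.00482739769766 -28.3555005905187
```

```bash
python3 -c "
from workcell import order
print(order.finish_job())"
```

```text
the job is handed in; nothing more can be done
None
```

The basket is hanging inside the tub with its hook in the bar's notch and the gear still in it. I handed the job in at about 17.6 s of the 54 s. The hand-in gave no verdict.

**What I did**
- **Pick-up:** I took the basket farthest to the robot's left by its handle.
- **Levelling:** The hand had drifted out of level by about 0.07 rad. I pressed the basket lightly on the tub floor (about 10–15 N) to straighten it before hooking.
- **Hooking:** I lowered the lip over the wall onto the bar about 23 mm beside the notch and slid it along. It dropped about 10 mm, down to the rim.
- **Contact force:** The highest I estimated at any reading was about 15 N, under the 30 N limit.
- **Release:** I opened the fingers slowly and moved the arm clear.

**What the last checks showed**
- **Position:** The hook sits between the two bar ends in the final pictures. The two-camera fit (top and scene) puts the basket at tub x of about -56 mm and y of about -27 mm.
- **Tilt:** The same fit gives about 0.05 rad, the sag expected. An earlier fit, from the wrist and scene pictures, read about 0.095 rad with larger errors. Both are under the 0.12 rad limit.
- **Height:** This is the least certain check. The two-camera fit gives about 45 mm, give or take 2 mm, close to the 44 mm lower limit. The earlier fit gave 47 mm and the top view alone gave 43 mm, give or take 12 mm. The arm measured about 50 mm when the hook touched the rim.
- **Bystanders:** None looks moved in the final top view, though the arm partly hid the cup.

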